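# Close the mould press with its reversible ratchet handle

## Task

Clamp the two-part plaster mould in the bench press. The ratchet is still set to loosen: flip its small thumb lever gently over to the tighten side without backing the screw off, then work the handle to and fro until the pressure plate bears on the mould and the push needed at the wooden grip has risen by about 3 N over what it takes to run the screw free; much more than that cracks the plaster. Leave the ratchet set to tighten, let go of the handle, and leave the pots and tools around the press where they are.

Things in the scene. Friction and masses are not known exactly. Their poses are not given: they have to be found in the camera images.
- press: grey bench press, fixed to the table: base plate 170 (x) by 250 (y) by 20 mm, two steel columns at y = -100 and +100 mm, crossbeam 55 by 250 mm whose top is 195 mm above the table. Origin: centre of the base's underside, under the screw. Its x axis points from the handle side to the far side. The handle lies roughly along its -x direction.
- screw_axis (a point): point on the vertical screw axis, 222 mm above the table, 2 mm over the top of the round ratchet head on the crossbeam. The head is a disc of 40 mm radius.
- grip_post (a point): upright round wooden grip post on the end of the handle, 24 mm in diameter, 175 mm from the screw axis; it stands 62 mm tall, from 217 to 279 mm above the table. The point is on its axis, 20 mm below its top. The handle bar under it is 18 mm wide, its top is 220 mm above the table.
- lever_peg (a point): upright steel peg on the end of the reversing (pawl) thumb lever, 10 mm in diameter, free height 26 mm, from 228 to 254 mm above the table; the point is on its axis, 10 mm below its top. The lever lies on top of the handle, turns about a vertical pivot on the handle's centre line 64 mm from the screw axis, and the peg is 36 mm from that pivot, outward towards the grip post.
- pawl (a joint): thumb lever's angle to the handle, rad; 0 = in line with it, positive = clockwise from above = tighten, negative = loosen. Stops at -0.45, +0.45. A spring throws it to whichever side of 0 it is on; pushing it over takes about 2 N at the peg, never use over 15 N. With its tooth on top of a wheel tooth it rests near 0.2. Set to tighten, it drives the screw on clockwise swings and clicks freely back.
- handle (a joint): swing of the handle, rad; 0 = along the press's -x direction, positive = clockwise from above (the post, nearest the robot, goes to the robot's left). Stops at -0.70 and +0.70. Swinging it without driving takes about 2 to 3 N at the grip post.
- wheel (a joint): turn of the screw, rad, 0 at the start, positive = clockwise = tightening; the plate goes down 5 mm for each radian until it meets the mould. 14 ratchet teeth, so up to 0.5 rad of a stroke is lost before the wheel is caught; the catch gives a short force peak (10 N or more), so judge the push only while the screw is turning. Stays where it is left.
- spindle: steel spindle with the pressure plate (104 by 110 by 14 mm, on a stiff spring) under the screw; origin 4 mm above the plate's underside. Push at the grip, measured alike (moving slowly, or at rest after each short step, when friction holds part of it): constant until the plate meets the mould (about 7 N moving), then rising 5 to 6 N per rad of screw. Clamped at +3 N; loose below +1.5 N; the plaster cracks above +5 N.
- mould: pale plaster mould in two halves, 112 by 120 mm, about 93 mm high, set in the press base under the plate; origin at the centre of the lower half's underside. The halves close to a slightly different height each time, so its top is 3 to 6 mm below the plate at the start: the touch must be felt. It does not move.
- bowl_a: clay bowl, 100 mm across, 42 mm high, beside the handle; origin under its foot. Leave it alone.
- pot_a: pale clay pot, 90 mm across, 70 mm high, beside the handle; origin under its foot. Leave it alone.
- bowl_b: pale clay bowl, 110 mm across, 45 mm high; origin under its foot. Leave it alone.
- pot_b: clay pot, 100 mm across, 80 mm high; origin under its foot. Leave it alone.
- lamp_foot: dark waisted clay foot, 64 mm across, 68 mm high; origin under it. Leave it alone.
- trimmer: trimming tool with a plastic handle, lying; leave it alone.
- rib: flat wooden rib, 100 by 50 by 8 mm; leave it alone.

How it is judged:
By the outcome, as a careful person would: the job done as asked, in the order asked, and still so for the second after the job is handed in, with the robot touching nothing.
It also fails if it takes over 72 s, if anything falls off the work surface, if the arm or the gripper's body presses on something with over 40 N, if the wrist force passes 120 N, or if a joint passes its speed limit or range.

## Robot

A 6-joint arm with a two-finger parallel gripper is mounted at the origin on the work surface. World frame = base frame: x ahead of the robot, y to its left, z up, the work surface at z = 0. Lengths are in mm, angles in rad, forces in N, time in s.
With the tool pointing down it reaches from about 400 to 825 mm from the base axis. Payload 7 kg.
Tool frame: the origin (TCP) lies at the very end of the fingers, on their centre line; the grasp point (between the pads) lies 19 mm behind it; z points along the fingers, y is the direction in which the jaws open and shut (so a half turn about z gives the same grasp; the last joint's range is limited). The gripper opens to 88 mm and grips with 3 to 60 N. Pads are 19 mm wide; open, the fingers measure 130 mm over their backs; the gripper's body (78 mm by 193 mm) begins 47 mm behind the grasp point.
Start: joints at [-0.891, 0.359, 0.012, 0, -1.224, -0.288], TCP at [257.723, -623.838, 189.861] pointing down, gripper open.
Joint ranges: [-3.07, 3.07], [-1.43, 2.12], [-1.02, 1.25], [-3.03, 1.67], [-3.05, -0], [-3.03, 3.03]. Speed limits (rad/s): [2.39, 2.39, 3.01, 3.14, 3.14, 3.14].

## Interface

Orientations are given as a unit quaternion [x, y, z, w].
In Python, from plant import bot gives the robot as it stands. Calls block until the motion is done:
- bot.move_ptp(position, orientation): joint-space move of the TCP to a pose.
- bot.line_to(position, velocity=150, ori=None): straight line of the TCP; ori=None keeps the orientation; velocity is the mean speed in mm/s.
- bot.move_joints(angles): joint-space move.
- bot.move_gripper(opening, force=None): finger opening in mm; force is the grip in N (None keeps the last); returns when the fingers have stopped.
- bot.pause(seconds).
- bot.solve_ik(position, orientation): joint angles nearest the present ones, or None.
- bot.read_state(): the state.
- bot.camera(name): name is "scene" or "top" or "wrist"; returns the picture (400x640x3 uint8, red, green, blue); there is no depth.
- bot.get_calibration(name): a dict with "fx", "fy", "cx", "cy" (pixels), "view" (4x4, takes a point from world to camera coordinates); the wrist camera has in their place "T_tool_cam" (4x4, takes a point from camera to tool coordinates, whose origin is the TCP and whose axes are the flange's). Camera axes: x right, y up, looking along -z (the intrinsics and any distortion apply to the point x, -y, -z); pixel columns grow to the right and rows downward; lengths in mm; the calibration is good to about 2 mm. A picture is of the moment at which its call begins: read the wrist's pose just before it. get_calibration takes no time and is no camera call.
A pose or a line that the arm cannot do raises bot.Unreachable and nothing moves.
- bot.close_job(): hands the job in, once; it reports no verdict.
The state is a dict: "t": time; "joint_pos": joint angles; "qvel": joint speeds; "tau": joint torques, N m; "tcp_pos": TCP position; "eef_rot": TCP orientation; "contact_force": force on the tool from outside, world axes, zero at the start; "moment": the same for the moment, N m; "width": finger opening in mm.
Only numpy, scipy, OpenCV 4.12 (cv2) and the standard library are available. Lean on these libraries where they do the work, as an engineer would, in place of code of your own. Each camera call takes 0.05 s, during which the arm holds its last target. There are 200 camera calls.

## Working session

There is one attempt and no reset: what is moved stays moved. The work goes in short steps, each a Python script; the robot and the scene stay as the last script left them, time stands still between calls to the robot, and variables do not carry over. Pictures are saved under pics/ and viewed, about 8 in all and at most 12, crops included, and the job is handed in when it is done.

```bash
mkdir -p pics; ls; python3 - <<'E'
from plant import bot
import cv2,numpy as np
np.set_printoptions(suppress=True,precision=4)
for n in("scene","top"):
    im=bot.camera(n); cv2.imwrite(f"pics/{n}0.png",im[:,:,::-1]); c=bot.get_calibration(n); print(n,c)
print(bot.get_calibration("wrist")); print(bot.read_state())
E
```

```text
pics
scene {'fx': 388.7988371855664, 'fy': 388.7988371855664, 'cx': 312.4498371471424, 'cy': 198.76292829137503, 'view': array([[    0.7024,     0.7117,     0.0118,  -384.8677],
       [   -0.6137,     0.5972,     0.5164,   270.1132],
       [    0.3605,    -0.37  ,     0.8562, -1566.5394],
       [    0.    ,     0.    ,     0.    ,     1.    ]])}
top {'fx': 459.9991215041547, 'fy': 459.9991215041547, 'cx': 316.29972231250156, 'cy': 194.68207829309225, 'view': array([[    0.0279,    -0.9996,     0.0007,   -22.0369],
       [    0.9944,     0.0278,     0.1021,  -573.4468],
       [   -0.1021,    -0.0022,     0.9948, -1457.4728],
       [    0.    ,     0.    ,     0.    ,     1.    ]])}
{'fx': 303.0660219189767, 'fy': 303.0660219189767, 'cx': 326.1593712259908, 'cy': 203.97225312045745, 'T_tool_cam': array([[   0.0005,    0.9628,    0.2703,   72.597 ],
       [   1.    ,   -0.0004,   -0.0001,    0.5249],
       [  -0.    ,    0.2703,   -0.9628, -195.0004],
       [   0.    ,    0.    ,    0.    ,    1.    ]])}
{'t': 0.1, 'joint_pos': array([-0.8909,  0.3593,  0.0111, -0.0003, -1.2241, -0.2881]), 'qvel': array([ 0.0007, -0.0014,  0.0009,  0.0011, -0.0005, -0.0001]), 'tau': array([ -0.0015, -58.4162,  29.3754,   7.0156,   0.0102,  -0.    ]), 'tcp_pos': array([ 257.5196, -623.4124,  189.0002]), 'eef_rot': array([-0.1946,  0.9809,  0.0007, -0.0002]), 'contact_force': array([-0.0187, -0.0084, -0.0252]), 'moment': array([ 0.0035, -0.0222, -0.0238]), 'width': 87.79124531789034}
```

View pics/top0.png

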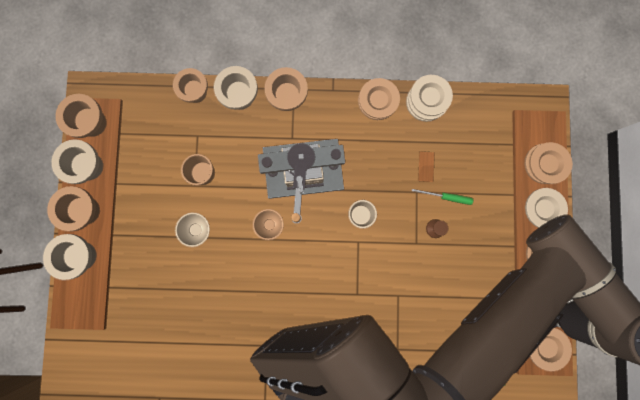

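View pics/scene0.png

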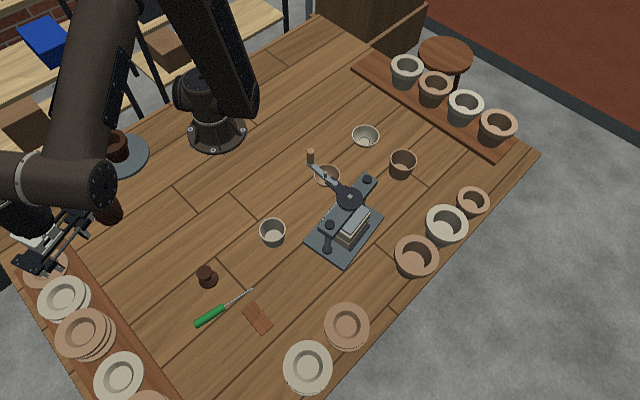

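The top view shows the ratchet head at (301,156), the grip post top at about (295,217), bowl_a at (268,224) and pot_a at (362,214). I'll cast these and take a wrist view from above.

```bash
cat > h.py <<'E'
from plant import bot
import cv2,numpy as np
from scipy.spatial.transform import Rotation as R
np.set_printoptions(suppress=True,precision=3)
def campose(n,st=None):
    c=bot.get_calibration(n)
    if n!="wrist": return c,np.linalg.inv(c["view"])
    T=np.eye(4);T[:3,:3]=R.from_quat(st["eef_rot"]).as_matrix();T[:3,3]=st["tcp_pos"]
    return c,T@c["T_tool_cam"]
def cast(n,u,v,z,st=None):
    c,T=campose(n,st)
    d=T[:3,:3]@np.array([(u-c["cx"])/c["fx"],-(v-c["cy"])/c["fy"],-1]); o=T[:3,3]
    return (o+d*(z-o[2])/d[2])
def proj(n,p,st=None):
    c,T=campose(n,st); q=np.linalg.inv(T)@np.append(p,1)
    return np.array([c["cx"]-c["fx"]*q[0]/q[2],c["cy"]+c["fy"]*q[1]/q[2]])
def down(yaw):  # tool z down, tool x axis at yaw in world
    c,s=np.cos(yaw),np.sin(yaw)
    return R.from_matrix(np.array([[c,s,0],[s,-c,0],[0,0,-1]])).as_quat()
E
python3 - <<'E'
from h import *
print("head",cast("top",301,156,220),"post",cast("top",295.5,217,279),"peg",cast("top",298,185,254))
for n,u,v,z in(("bowl_a",268,224,42),("pot_a",362,214,70),("bowl_b",193,230,45)): print(n,cast("top",u,v,z))
print("yaw0",R.from_quat(bot.read_state()["eef_rot"]).as_matrix()[:,0])
for yaw in (0,np.pi,np.pi/2,-np.pi/2):
    for p in ([520,0,480],[450,0,450],[450,0,420],[500,30,260]):
        print(yaw,p,bot.solve_ik(p,down(yaw)))
im=cv2.imread("pics/top0.png")[125:245,240:400]; cv2.imwrite("pics/topc.png",cv2.resize(im,None,fx=5,fy=5,interpolation=cv2.INTER_CUBIC))
E
```

```text
head [663.453  40.063 220.   ] post [486.707  47.331 279.   ] peg [576.104  44.473 254.   ]
bowl_a [474.456 145.035  42.   ]
pot_a [ 512.9   -150.808   70.   ]
bowl_b [448.715 381.818  45.   ]
yaw0 [-0.924 -0.382  0.   ]
0 [520, 0, 480] [ 0.378  0.049  0.256  0.    -1.777  1.193]
0 [450, 0, 450] [ 0.44  -0.086  0.058  0.    -1.715  1.13 ]
0 [450, 0, 420] [ 0.44  -0.092 -0.012  0.    -1.65   1.13 ]
0 [500, 30, 260] [ 0.453  0.027 -0.247  0.    -1.297  1.118]
3.141592653589793 [520, 0, 480] [ 0.378  0.049  0.256  0.    -1.777 -1.949]
3.141592653589793 [450, 0, 450] [ 0.44  -0.086  0.058  0.    -1.715 -2.011]
3.141592653589793 [450, 0, 420] [ 0.44  -0.092 -0.012  0.    -1.65  -2.011]
3.141592653589793 [500, 30, 260] [ 0.453  0.027 -0.247  0.    -1.297 -2.024]
1.5707963267948966 [520, 0, 480] [ 0.378  0.049  0.256  0.    -1.777  2.764]
1.5707963267948966 [450, 0, 450] [ 0.44  -0.086  0.058  0.    -1.715  2.701]
1.5707963267948966 [450, 0, 420] [ 0.44  -0.092 -0.012  0.    -1.65   2.701]
1.5707963267948966 [500, 30, 260] [ 0.453  0.027 -0.247  0.    -1.297  2.689]
-1.5707963267948966 [520, 0, 480] [ 0.378  0.049  0.256  0.    -1.777 -0.378]
-1.5707963267948966 [450, 0, 450] [ 0.44  -0.086  0.058  0.    -1.715 -0.44 ]
-1.5707963267948966 [450, 0, 420] [ 0.44  -0.092 -0.012  0.    -1.65  -0.44 ]
-1.5707963267948966 [500, 30, 260] [ 0.453  0.027 -0.247  0.    -1.297 -0.453]
```

View pics/topc.png

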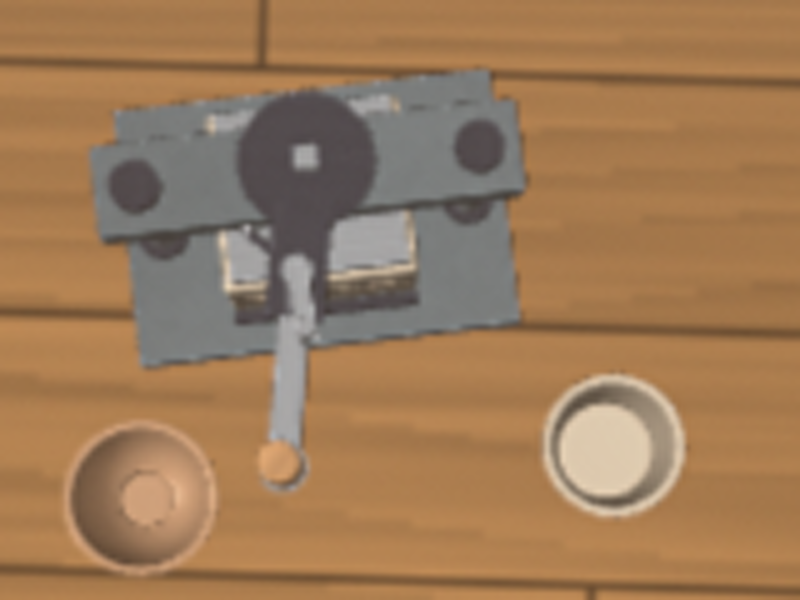

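The crop shows the handle running from the head (305,157) to the post (280,463), with the lever and its peg leaning to the right (about 312,335), which is loosen as expected. Next, a closer look with the wrist camera.

```bash
python3 - <<'E'
from h import *
s=bot.read_state()
p=s["tcp_pos"].copy(); p[2]=400; bot.line_to(list(p),velocity=250)
bot.move_ptp([570,45,400],down(0.0)); bot.pause(0.3)
s=bot.read_state(); im=bot.camera("wrist"); print(s["t"],s["tcp_pos"],s["eef_rot"],s["contact_force"])
np.savez("w1.npz",im=im,**{k:s[k] for k in("tcp_pos","eef_rot")})
cv2.imwrite("pics/w1.png",im[:,:,::-1])
for n,p in(("head",[663.4,40,220]),("post",[486.7,47,279]),("peg",[576,44,254])): print(n,proj("wrist",p,s))
E
```

```text
4.0 [570.043  44.678 399.939] [ 1. -0. -0.  0.] [-0.207 -0.146 -0.144]
head [330.579 100.622]
post [324.604 260.732]
peg [327.211 179.599]
```

View pics/w1.png

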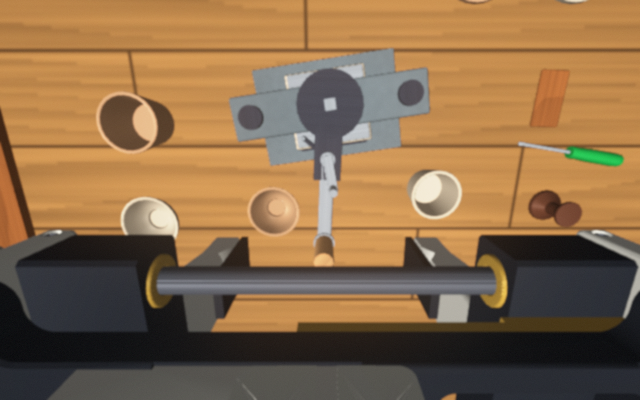

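The wrist view shows the head at (330,104), post top at (324,261), peg at about (333,190) and column caps at (250,117) and (411,93). I'll refine these with masks and one crop.

```bash
python3 - <<'E'
from h import *
d=np.load("w1.npz"); im=d["im"]; s={"tcp_pos":d["tcp_pos"],"eef_rot":d["eef_rot"]}
g=cv2.medianBlur(cv2.cvtColor(im,cv2.COLOR_RGB2GRAY),3)
c=cv2.HoughCircles(g[50:160,220:440],cv2.HOUGH_GRADIENT,1,30,param1=100,param2=14,minRadius=9,maxRadius=40)
print(c[0]+[220,50,0] if c is not None else None)
for n,u,v,z in(("head",330,104,220),("post",324,261,279),("pegtop",333,190,254),("capL",250,117,200),("capR",411,93,200)): print(n,cast("wrist",u,v,z,s))
print("top post",cast("top",296,217.6,279),"top head",cast("top",301,156.4,220))
cr=im[60:280,280:380,::-1]; cr=np.hstack([cv2.resize(cr[:110],None,fx=4,fy=5,interpolation=cv2.INTER_CUBIC),cv2.resize(cr[110:],None,fx=4,fy=5,interpolation=cv2.INTER_CUBIC)])
cv2.imwrite("pics/w1c.png",cr)
E
```

```text
[[328.5 102.5  34.9]
 [250.5 116.5  12.5]
 [410.5  92.5  13. ]]
head [659.635  40.666 220.   ]
post [486.364  47.691 279.   ]
pegtop [563.81   37.313 254.   ]
capL [645.065 140.577 200.   ]
capR [673.34  -58.948 200.   ]
top post [485.141  45.943 279.   ] top head [662.302  40.027 220.   ]
```

View pics/w1c.png

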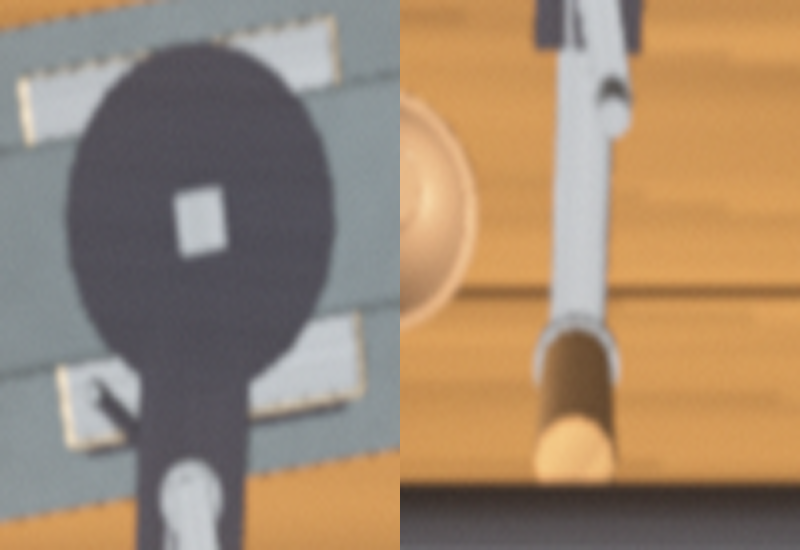

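Press origin is about (660,40.6), yaw 0.141. The handle is at about +0.18, and the peg is at about (560,37), roughly −0.2 on the loosen side. Now I'll flip the lever with the fingers closed, pushing towards +y under force guard.

```bash
python3 - <<'E'
from h import *
d=np.load("w1.npz"); s={"tcp_pos":d["tcp_pos"],"eef_rot":d["eef_rot"]}
print("peg",cast("wrist",333.5,193.4,254,s),"post",cast("wrist",323.7,260,279,s),"head",cast("wrist",330,104.4,222,s))
peg=cast("wrist",333.5,193.4,254,s)
bot.move_gripper(0,20); q=down(0.0)
y=peg[1]-42; x=peg[0]
bot.move_ptp([x,y,290],q); bot.line_to([x,y,236],velocity=80); bot.pause(.2)
b=bot.read_state(); F0=b["contact_force"]; print(b["t"],b["tcp_pos"],F0,b["width"])
bot.line_to([x,y+8,236],velocity=50); y+=8
con=None;done=0
for i in range(30):
    y+=1.5; bot.line_to([x,y,236],velocity=40); st=bot.read_state(); F=st["contact_force"]-F0
    print(round(st["tcp_pos"][1]-peg[1],1),F.round(1))
    if np.linalg.norm(F)>8: print("STOP");break
    if con is None and F[1]<-.7: con=y
    if con is not None and y>con+4 and abs(F[1])<.4:
        done+=1
        if done>=2: break
    if y-peg[1]>6-5: break
print(st["t"])
E
```

```text
peg [559.775  36.711 254.   ] post [487.617  48.031 279.   ] head [659.101  40.689 222.   ]
7.0583 [560.022  -5.251 236.524] [-0.122 -0.622  0.308] 0.6825674753595241
-32.5 [-0.3  0.6 -0.6]
-31.0 [ 0.2  0.1 -0.8]
-29.4 [-0.3  1.3 -0. ]
-27.9 [ 0.4 -0.3 -0.2]
-26.4 [0.2 0.3 0.2]
-24.9 [ 0.9  0.7 -0.4]
-23.4 [ 0.4  0.9 -0.5]
-21.9 [ 0.3  1.  -0.6]
-20.4 [-0.9  0.4  0.3]
-18.9 [ 0.2  0.4 -0.4]
-17.4 [-0.2  0.3 -0.3]
-15.9 [-0.2  0.2 -1. ]
-14.4 [-0.5  1.7 -0.4]
-12.9 [ 0.9  0.9 -0.1]
-11.4 [-0.7  0.9 -0.2]
-9.9 [ 0.6  0.2 -0.3]
-8.4 [-0.4  0.6  0.9]
-6.9 [-1.   1.3 -0.1]
-5.4 [-0.7  0.  -0.7]
-3.9 [-0.1  0.6 -0.4]
-2.4 [0.  1.3 0.5]
-0.9 [ 0.4  0.6 -0.5]
0.6 [-0.   0.4 -0.8]
2.1 [-0.5  0.3 -0.5]
13.3667
```

No clear contact force. The noise is about 0.5 N and the push should be about 2 N, so I'll look.

```bash
python3 - <<'E'
from h import *
bot.line_to([560,38,300],velocity=200)
bot.line_to([520,45,400],velocity=250); bot.pause(.1)
s=bot.read_state(); im=bot.camera("wrist"); print(s["t"],s["tcp_pos"],s["width"])
np.savez("w2.npz",im=im,**{k:s[k] for k in("tcp_pos","eef_rot")})
cr=im[10:220,240:420,::-1]; cv2.imwrite("pics/w2.png",cv2.resize(cr,None,fx=2.8,fy=2.8,interpolation=cv2.INTER_CUBIC))
E
```

```text
14.5167 [519.506  44.957 398.45 ] 0.3148361083237729
```

View pics/w2.png

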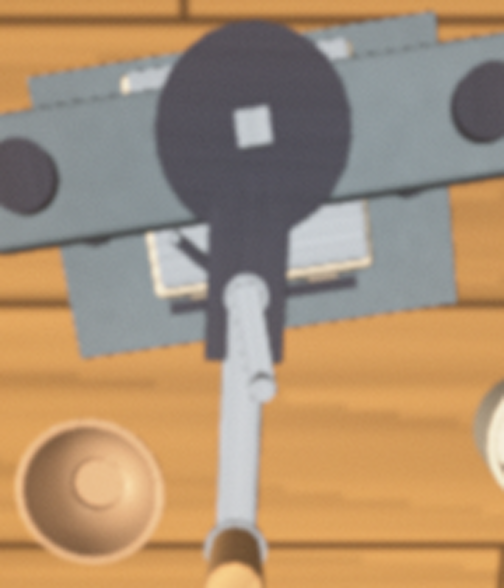

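```bash
python3 - <<'E'
from h import *
d=np.load("w2.npz"); s={"tcp_pos":d["tcp_pos"],"eef_rot":d["eef_rot"]}
f=lambda a,b:(240+a/2.8,10+b/2.8)
for n,a,b,z in(("peg",262,388,254),("post",233,577,279),("head",254,127,222),("pivot",246,295,230),("capL",26,177,200),("capR",485,101,200),("pegbase",255,375,230)): print(n,cast("wrist",*f(a,b),z,s))
print([proj("top",p) for p in([563,37,254],[487,48,279])])
im=bot.camera("scene"); cr=im[140:230,280:400,::-1]; cv2.imwrite("pics/s2.png",cv2.resize(cr,None,fx=6,fy=6,interpolation=cv2.INTER_CUBIC))
E
```

```text
peg [560.281  37.198 254.   ]
post [489.952  48.593 279.   ]
head [660.171  40.331 222.   ]
pivot [595.732  43.442 230.   ]
capL [644.515 137.755 200.   ]
capR [674.179 -56.905 200.   ]
pegbase [563.384  39.585 230.   ]
[array([300.569, 189.814]), array([295.253, 216.884])]
```

View pics/s2.png

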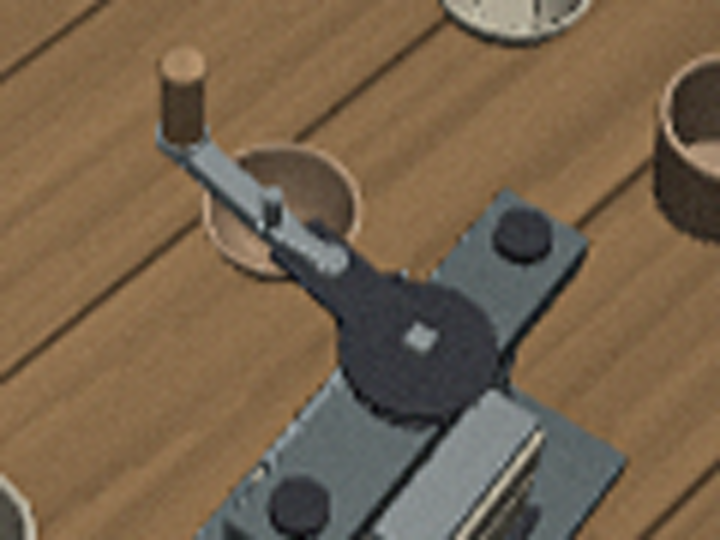

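The peg hasn't moved: both wrist views put it at (560,37). I'll repeat the pass, push a little further, and photograph the fingertip against the peg.

```bash
python3 - <<'E'
from h import *
q=down(0.0); W=[]
def avg(n=5):
    f=[]
    for _ in range(n): bot.pause(.02); f.append(bot.read_state()["contact_force"])
    return np.mean(f,0)
bot.line_to([560,2,300],velocity=250); bot.line_to([560,2,236],velocity=120)
F0=avg(); st=bot.read_state(); print(st["t"],F0,st["tcp_pos"])
for y in (10,16,22,28,34,40):
    bot.line_to([560,y,236],velocity=60); F=avg()-F0; print(y,F,bot.read_state()["tcp_pos"])
    if y in(10,40): W.append(bot.camera("wrist"))
    if abs(F).max()>8: break
S=bot.camera("scene")
z=lambda im,k:cv2.resize(im[:,:,::-1],None,fx=k,fy=k,interpolation=cv2.INTER_CUBIC)
a=[z(w[120:280,226:426],2) for w in W]; b=z(S[130:236,270:400],2.5)
c=np.zeros((640,800,3),np.uint8)[:600]; c[:320,:400]=a[0];c[:320,400:]=a[1] if len(a)>1 else 0;c[320:320+b.shape[0],:b.shape[1]]=b
cv2.imwrite("pics/c3.png",c); print(bot.read_state()["t"])
E
```

```text
16.0 [0.163 0.07  0.139] [560.732   2.244 237.447]
10 [-0.389 -0.557  0.131] [560.068  10.205 236.167]
16 [-0.18   0.052 -0.326] [559.977  16.113 235.965]
22 [ 0.024 -0.492 -0.377] [560.015  22.133 236.012]
28 [-0.133  0.222 -0.439] [559.983  28.112 236.006]
34 [-0.29  -0.072 -0.294] [559.984  34.141 235.989]
40 [0.242 0.147 0.004] [559.989  40.112 235.97 ]
18.1833
```

View pics/c3.png

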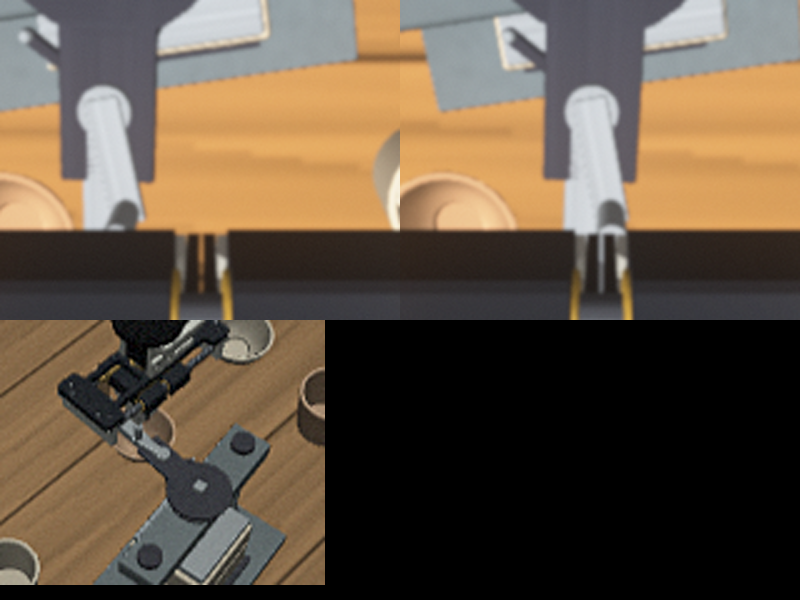

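The fingertips look further back than the calibrated TCP. By the image geometry they end about 36 mm short of it. I'll check against the scene camera by marking the projected TCP.

```bash
python3 - <<'E'
from h import *
s0=cv2.imread("pics/scene0.png")
im=bot.camera("scene")[:,:,::-1].copy(); st=bot.read_state(); p=st["tcp_pos"]; print(p,st["joint_pos"],st["width"])
def crop(im,p,pts,k=6,w=66,h=95):
    u,v=proj("scene",p); u0,v0=int(u)-w//2,int(v)-55; u0=max(u0,0);v0=max(v0,0)
    c=cv2.resize(im[v0:v0+h,u0:u0+w],None,fx=k,fy=k,interpolation=cv2.INTER_CUBIC)
    for x,col in pts:
        a,b=(proj("scene",x)-[u0,v0]+.5)*k; cv2.drawMarker(c,(int(a),int(b)),col,cv2.MARKER_CROSS,14,1)
    return c
P0=np.array([257.7,-623.8,189.9])
a=crop(s0,P0,[(P0,(0,0,255)),(P0+[0,0,36],(0,255,0))])
b=crop(im,p,[(p,(0,0,255)),(p+[0,0,36],(0,255,0)),(np.array([560,37,254]),(255,0,0))])
cv2.imwrite("pics/s4.png",np.hstack([a,b]))
E
```

```text
[559.97   39.959 235.959] [ 0.42   0.145 -0.17  -0.    -1.256  1.151] 0.2901737396808316
```

View pics/s4.png

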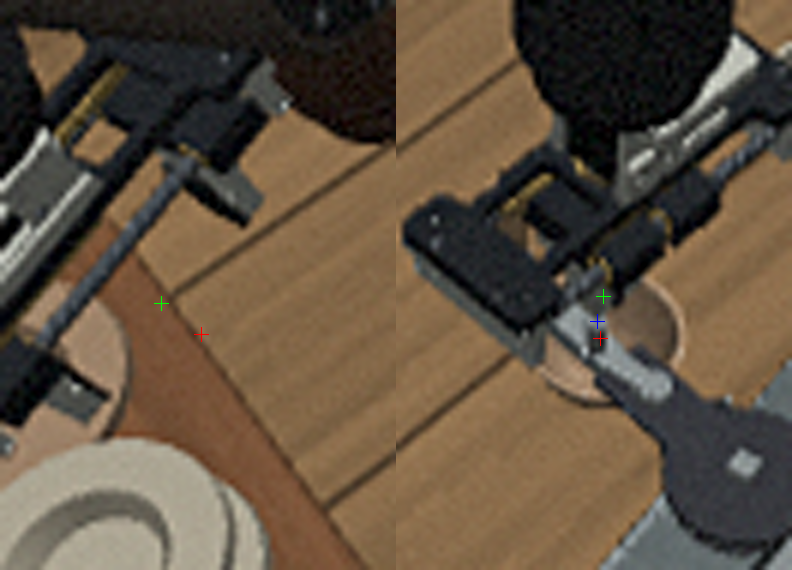

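The real fingertips are about 32 mm (28–36) above the reported TCP. The projected TCP hangs below the visible finger ends in both pictures, so my passes went over the peg. I'll use a 32 mm correction.

```bash
python3 - <<'E'
from h import *
def avg(n=4):
    f=[]
    for _ in range(n): bot.pause(.015); f.append(bot.read_state()["contact_force"])
    return np.mean(f,0)
bot.line_to([560,2,236],velocity=250); bot.line_to([560,2,206],velocity=100)
F0=avg(); st=bot.read_state(); print(st["t"],F0,st["tcp_pos"])
bot.line_to([560,9,206],velocity=80)
y=9;pk=0
while y<36:
    y+=2; bot.line_to([560,y,206],velocity=60); F=avg()-F0; print(y,F)
    if abs(F).max()>8: print("STOP");break
    pk=min(pk,F[1])
    if pk<-1 and F[1]>-.5 and y>15: print("released");break
print(bot.read_state()["t"],bot.read_state()["tcp_pos"])
E
```

```text
19.05 [-0.012  0.142  0.21 ] [560.439   2.313 206.616]
11 [-0.436  0.158 -0.164]
13 [ 0.432 -0.384 -0.197]
15 [-0.017 -0.255 -0.294]
17 [-1.286 -1.727  0.017]
19 [-0.704 -1.265 -0.179]
21 [-0.377 -0.423 -0.117]
released
21.2 [560.158  21.202 206.021]
```

```bash
python3 - <<'E'
from h import *
def avg(n=4):
    f=[]
    for _ in range(n): bot.pause(.015); f.append(bot.read_state()["contact_force"])
    return np.mean(f,0)
for y in (23,25,27,29):
    bot.line_to([560,y,206],velocity=60); F=avg(); print(y,F)
    if abs(F).max()>8: print("STOP");break
bot.line_to([560,y-5,206],velocity=100);bot.line_to([560,y-5,260],velocity=200)
bot.line_to([520,45,400],velocity=300); bot.pause(.1)
s=bot.read_state(); im=bot.camera("wrist"); print(s["t"],s["tcp_pos"])
np.savez("w5.npz",im=im,**{k:s[k] for k in("tcp_pos","eef_rot")})
cr=im[10:240,260:400,::-1]; cv2.imwrite("pics/w5.png",cv2.resize(cr,None,fx=2.6,fy=2.6,interpolation=cv2.INTER_CUBIC))
E
```

```text
23 [0.062 0.482 0.165]
25 [-0.027  0.421  0.316]
27 [-0.191 -0.281 -0.088]
29 [ 0.135 -0.149  0.387]
23.875 [519.494  44.952 398.347]
```

View pics/w5.png

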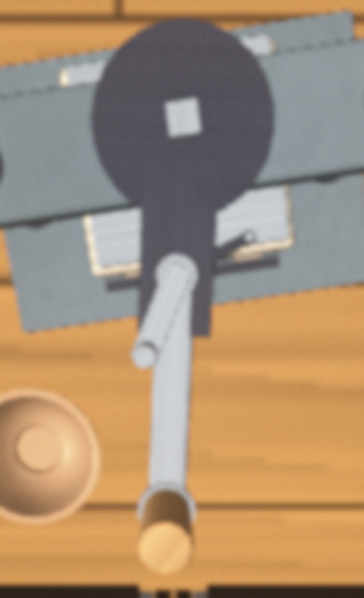

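The lever now sits on the tighten side: peg at crop (145,353), left of the handle line. The post is at about (486,47.5). Next I'll cage the post, swing back and start the first stroke.

```bash
cat > arc.py <<'E'
from h import *
import json
C=np.array([661,40.3]);psi=0.141;Z=211
def pose(a,r=175):
    th=np.pi+psi-a; p=C+r*np.array([np.cos(th),np.sin(th)]); return [p[0],p[1],Z],down(psi-a)
def avg(n=5):
    f=[]
    for _ in range(n): bot.pause(.015); f.append(bot.read_state()["contact_force"])
    return np.mean(f,0)
def push(a,F):
    th=np.pi+psi-a; return -(F[0]*np.sin(th)-F[1]*np.cos(th)), F[0]*np.cos(th)+F[1]*np.sin(th)
def go(a,v): p,q=pose(a); bot.line_to(p,velocity=v,ori=q)
E
python3 - <<'E'
from arc import *
s=dict(np.load("w5.npz")); print(cast("wrist",260+165/2.6,10+547/2.6,279,s),cast("wrist",260+182/2.6,10+117/2.6,222,s))
a0=0.18
bot.move_gripper(52,40); p,q=pose(a0); bot.move_ptp([p[0],p[1],270],q); bot.line_to(p,velocity=120)
print("down",avg(2)); bot.move_gripper(30,40); st=bot.read_state(); print(st["t"],st["width"],st["tcp_pos"],avg(3))
for a in (0.02,-.14,-.3,-.46,-.62):
    go(a,110); F=bot.read_state()["contact_force"]; print(a,push(a,F),F[2])
print(bot.read_state()["t"])
E
```

```text
[484.993  48.327 279.   ] [660.475  41.111 222.   ]
down [-0.251 -0.163  0.639]
26.825 29.892814764432693 [486.13   47.133 211.004] [ 0.378  0.156 -0.148]
0.02 (np.float64(0.23841142058684747), np.float64(0.7324031878827615)) 0.6034146807270265
-0.14 (np.float64(0.16685906703691764), np.float64(0.054471000268569006)) 0.1851164217536028
-0.3 (np.float64(0.060407770922675214), np.float64(0.07147808930625832)) -0.612926761882673
-0.46 (np.float64(0.09574846675913101), np.float64(0.626208386692996)) -0.7814179418994528
-0.62 (np.float64(-0.3428794623704578), np.float64(-0.3457914107869742)) -0.1899539532382126
28.9167
```

```bash
python3 - <<'E'
from arc import *
L=[]
a=-.62
while a<0.02:
    a+=.06; go(a,70); F=avg(3); P,r=push(a,F); L.append((round(a,2),round(P,2),round(r,2),round(F[2],1)))
    if P>12: print("HIGH");break
print(*L,sep="\n"); print(bot.read_state()["t"])
E
```

```text
(-0.56, np.float64(-0.17), np.float64(0.41), np.float64(0.2))
(-0.5, np.float64(-0.12), np.float64(0.34), np.float64(0.7))
(-0.44, np.float64(0.34), np.float64(0.22), np.float64(-0.2))
(-0.38, np.float64(-0.28), np.float64(0.15), np.float64(-0.0))
(-0.32, np.float64(-0.06), np.float64(-0.2), np.float64(0.2))
(-0.26, np.float64(0.09), np.float64(-0.16), np.float64(0.1))
(-0.2, np.float64(-0.22), np.float64(-0.07), np.float64(0.4))
(-0.14, np.float64(0.03), np.float64(0.04), np.float64(-0.1))
(-0.08, np.float64(0.17), np.float64(0.06), np.float64(-0.1))
(-0.02, np.float64(2.22), np.float64(-0.74), np.float64(-0.4))
(0.04, np.float64(2.23), np.float64(0.22), np.float64(-0.2))
32.7667
```

```bash
python3 - <<'E'
from arc import *
L=[]
a=.04
while a<0.63:
    a+=.075; go(a,70); F=avg(4); P,r=push(a,F); L.append((round(a,3),round(P,2),round(r,2),round(F[2],1)))
    if P>6: print("HIGH");break
print(*L,sep="\n"); st=bot.read_state(); print(st["t"],st["tcp_pos"])
S=bot.camera("scene"); cv2.imwrite("pics/s6.png",cv2.resize(S[110:250,250:420,::-1],None,fx=4,fy=4,interpolation=cv2.INTER_CUBIC))
E
```

```text
(0.115, np.float64(1.7), np.float64(0.18), np.float64(-0.3))
(0.19, np.float64(1.89), np.float64(0.94), np.float64(-0.0))
(0.265, np.float64(2.49), np.float64(0.68), np.float64(0.5))
(0.34, np.float64(2.37), np.float64(1.34), np.float64(1.1))
(0.415, np.float64(2.14), np.float64(1.84), np.float64(0.7))
(0.49, np.float64(1.94), np.float64(1.26), np.float64(-0.1))
(0.565, np.float64(1.99), np.float64(0.72), np.float64(-0.3))
(0.64, np.float64(2.04), np.float64(0.49), np.float64(-1.3))
35.9667 [507.305 124.132 210.957]
```

View pics/s6.png

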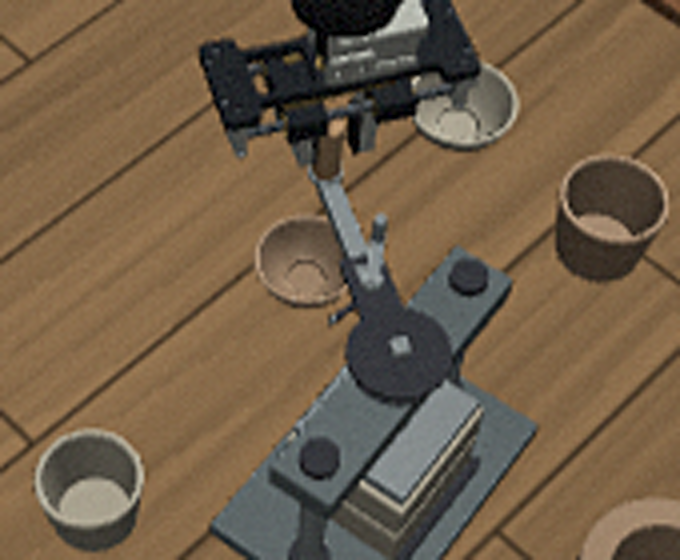

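The scene crop shows the fingers around the post (325,155), the handle swung clockwise and the lever peg (380,225) still on the tighten side. The free push at rest is about 2.07 N and constant, so there is no contact yet. Second stroke, with a force stop.

```bash
python3 - <<'E'
from arc import *
for a in (.48,.3,.12,-.06,-.24,-.42,-.62): go(a,130)
print(bot.read_state()["t"]); base=2.07
for a in (-.48,-.35): go(a,70)
L=[];d=.075
while a<.63:
    a+=d; a=min(a,.645); go(a,70); F=avg(4); P,r=push(a,F)
    if P-base>1.4: d=.05
    if P-base>2.4: P,r=push(a,avg(10))
    L.append((round(a,3),round(P,2),round(r,2)))
    if P-base>2.75: print("reached");break
print(*L,sep="\n"); print(bot.read_state()["t"])
E
```

```text
38.7583
reached
(-0.275, np.float64(0.1), np.float64(0.47))
(-0.2, np.float64(2.18), np.float64(-0.57))
(-0.125, np.float64(1.9), np.float64(0.24))
(-0.05, np.float64(2.4), np.float64(0.49))
(0.025, np.float64(2.02), np.float64(1.17))
(0.1, np.float64(2.74), np.float64(1.82))
(0.175, np.float64(3.53), np.float64(2.23))
(0.225, np.float64(3.69), np.float64(2.81))
(0.275, np.float64(3.99), np.float64(2.39))
(0.325, np.float64(4.3), np.float64(2.37))
(0.375, np.float64(4.16), np.float64(2.64))
(0.425, np.float64(4.74), np.float64(2.67))
(0.475, np.float64(4.9), np.float64(2.19))
45.0833
```

The plate touched at about a=0.03, and the push has since risen at about 5.6 N/rad to +2.8 N. One small last step, then release, retreat and take a final look.

```bash
python3 - <<'E'
from arc import *
a=.505; go(a,70); print("final push rise",push(a,avg(12))[0]-2.07)
go(a-.022,40); print("after ease",push(a,avg(4)))
bot.move_gripper(44,20); p,q=pose(a-.022)
bot.line_to([p[0],p[1],290],velocity=120); print("lifted",avg(4))
bot.line_to([520,60,400],velocity=250,ori=down(0.0)); bot.pause(.1)
s=bot.read_state(); im=bot.camera("wrist"); top=bot.camera("top"); print(s["t"],s["tcp_pos"],s["contact_force"])
np.savez("w7.npz",im=im,**{k:s[k] for k in("tcp_pos","eef_rot")})
cv2.imwrite("pics/w7.png",cv2.resize(im[:240,:,::-1],(800,300)))
c=cv2.resize(im[0:260,240:440,::-1],None,fx=2,fy=2,interpolation=cv2.INTER_CUBIC)
t=cv2.resize(top[130:260,170:370,::-1],None,fx=2,fy=2)
o=np.zeros((520,800,3),np.uint8);o[:,:400]=c;o[:260,400:]=t;cv2.imwrite("pics/f.png",o)
E
```

```text
final push rise 3.934471121037008
after ease (np.float64(5.379217634241806), np.float64(0.7403811647915508))
lifted [ 0.318 -0.194 -0.381]
47.9667 [519.392  60.086 398.516] [-0.012  0.076  0.422]
```

View pics/f.png

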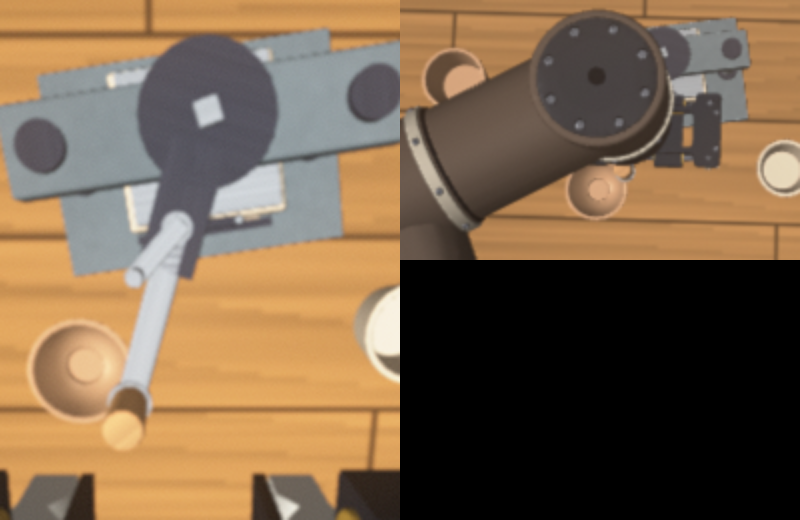

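```bash
python3 - <<'E'
from arc import *
s=dict(np.load("w7.npz"))
f=lambda a,b:(240+a/2,b/2)
post=cast("wrist",*f(123,429),279,s); peg=cast("wrist",*f(136,278),254,s); piv=cast("wrist",*f(178,224),230,s); hd=cast("wrist",*f(207,111),222,s)
print(post,peg,piv,hd)
A=lambda v:(np.pi+psi-np.arctan2(v[1],v[0])%(2*np.pi))
h=A(post-hd); print("handle",h,"pawl",A(peg-piv)-h)
E
```

```text
[491.661  87.385 279.   ] [570.577  80.441 254.   ] [599.365  57.242 230.   ] [659.982  41.105 222.   ]
handle 0.4093174877713963 pawl 0.4099833249827691
```

The pawl reads +0.41 (tighten) and the handle is free at about 0.41. Both estimates of the rise, 2.7 and 3.9 N, are within limits, so I'm handing in.

```bash
python3 - <<'E'
from h import *
bot.close_job(); s=bot.read_state(); print(s["t"],s["contact_force"])
E
```

```text
the job is handed in; nothing more can be done
the job is handed in; nothing more can be done
```

The mould is clamped and the job is handed in at about 48 s of robot time. The push rise is between 2.7 and 3.9 N, because my last two force checks disagreed.

**Lever:** I flipped it gently to tighten, peaking at about 2 N at the peg. My first two passes touched nothing: the fingertips sit about 32 mm above the reported TCP, so they went over the peg. I corrected for that on the third pass.

**Clamping:** I worked the handle through two tightening strokes, with the fingers loosely around the grip.
- The free push, measured at rest after each step, was about 2.07 N.
- The plate met the mould in the second stroke. From there the push rose about 5.6 N/rad, to +2.8 N, and then I added one last step of 0.03 rad.

**Checks after letting go:**
- **Lever:** the picture shows it at about +0.41 rad, set to tighten.
- **Surroundings:** the robot was clear with about zero contact force. bowl_a, and the part of pot_a in view, looked undisturbed. I did not check the other pots and tools again after clamping.
- **Force disagreement:** the force reading after the last step was +3.9 N, while the turn since contact gives about +2.7 to 3.0 N. Both lie within the 1.5 to 5 N limits.
- **Handle:** it sprang back about 0.06 to 0.08 rad on release. If the screw followed, the clamp would be about 0.3 to 0.4 N lower, still within limits. I did not measure the push again after that.

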